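# Register a profile in the drilling jig

### The job

Square the slotted aluminium bar up in the drilling jig: slide it over the plate, never lifting it, until it lies flat along the fence with no gap at either end and its left end touches the end stop. Then swing the yellow hold-down leaf over it and press it fully down, and leave the other things on the bench where they are.

Things in the scene. Friction and masses are not known exactly. Their poses are not given: they have to be found in the camera images.
- jig: drilling jig, fixed to the bench: plywood plate 180 (x) x 300 (y) x 12 mm. Origin: centre of its underside, on the bench. z is up, x points away from the robot (turned -0.12 to -0.42 rad), y to the left. The bar is home when its axis lies at x = +45 mm and its left end at y = +115 mm in this frame; its right end then juts 25 mm beyond the fence.
- fence (a point): middle of the foot of the front face (the face towards the robot) of the aluminium fence, at jig x = +55, y = +35, z = +12 mm, axes as the jig's. The fence runs along y from jig y = -60 to +130 mm, is 16 mm thick, and its top is 34 mm above the bench.
- stop (a point): middle of the face of the dark steel end stop at the left end of the fence, which the bar's left end must touch; at jig x = +27.5, y = +115, z = +21 mm; the face looks to -y and spans jig x = 0 to 55 mm; top 30 mm above the bench.
- bar_left (a point): centre of the left end face of the bar (a straight slotted aluminium profile, 20 x 20 mm, 200 mm long, 0.16 kg, lying loose and askew by up to 0.38 rad either way on the jig's plate in front of the fence). 10 mm above the plate. Its x axis points across the bar, towards the fence, its y along the bar to the left, z up.
- bar_right (a point): centre of the right end face of the same bar, 200 mm from bar_left, same axes.
- leaf (a joint): hinge of the hold-down leaf, on top of the fence, axis along the jig's y. 0 = closed and level, reaching toward the robot over the bar, its lip hanging 5 mm in front of the home bar; pi/2 = upright; it starts at 1.95 to 2.25, leaning away from the robot. Stiff (0.04 N m): stays where it is left. It cannot close on a bar that lies off the fence: the lip lands on it.
- leaf_hinge (a point): on the leaf's hinge axis, at mid width; fixed to the jig at jig x = +64, y = +15, z = +41 mm. Yellow leaf 50 mm wide, red tab 36 mm wide at its end, both 5 mm thick and centred on the hinge axis in thickness; the tab ends 69 mm from the axis, the lip lies 34 to 39 mm from it.
- leaf_tip (a point): middle of the end edge of the leaf's red tab, on the face that is the upper one when closed and looks away from the robot when open; 69 mm from the hinge axis.
- pliers: red-handled side cutters, 52 x 129 x 10 mm, lying at the right; origin at the centre of the underside. Bystander.
- sink: black finned heat sink, 35 x 40 x 22 mm, at the left; origin at the centre of the underside. Bystander.
- flux: small amber dropper bottle with red tip, 31 mm across, 90 mm high, standing at the left; origin at the centre of the underside. Bystander.

How it is judged:
By the outcome, as a careful person would: the job done as asked, in the order asked, and still so for the second after the job is handed in, with the robot touching nothing.
It also fails if it takes over 50 s, if anything falls off the work surface, if the arm or the gripper's body presses on something with over 40 N, if the wrist force passes 120 N, or if a joint passes its speed limit or range.

### The arm

A 6-joint arm with a two-finger parallel gripper is mounted at the origin on the work surface; the furniture and walls round the work are solid. World frame = base frame: x ahead of the robot, y to its left, z up, the work surface at z = 0. Lengths are in m, angles in degrees, forces in N, time in s.
With the tool pointing down it reaches from about 0.375 to 0.9 m from the base axis. Payload 3.1 kg.
Tool frame: the origin (TCP) lies at the very end of the fingers, on their centre line; the grasp point (between the pads) lies grip_point_offset behind it (grip_point_offset is the distance from the TCP to the grasp point, in m); z points along the fingers, y is the line along which they close (so a half turn about z gives the same grasp; the last joint's range is limited). The gripper opens to 87 mm and grips with 3 to 60 N. Pads are 19 mm wide; open, the fingers measure 117 mm over their backs; the gripper's body (75 mm by 190 mm) begins 51 mm behind the grasp point.
Start: joints at [-77.607, 30.224, 82.088, -0, 67.689, -10.227], TCP at [0.24, -0.577, 0.223] pointing down, gripper open.
Joint ranges: [-176.69, 176.69], [-43.24, 126.21], [12.49, 139.97], [-82, 262], [0, 151.66], [-163.58, 163.58]. Speed limits (degrees/s): [159.86, 159.86, 180, 180, 180, 180].

### API

Orientations are given as a 3x3 rotation matrix whose columns are the frame's x, y, z axes.
In Python, from rig import * gives the robot as it stands.
- The arm moves only by the tool move_arm, never from a script. Its argument "increments" is a list of rows, each a list of 3 entries, a list of its own where there are three numbers: the shift along the tool's x, y, z in units of 30 mm (1.0 is 30 mm), then the turn, a rotation vector about the tool's x, y, z in units of 120 degrees (1.0 is 120 degrees), then the closure, from 0 (fully open) to 1 (shut). A call has 1 to 20 rows; each row shifts and turns the commanded pose from where the row before left it, along the tool's axes as they then stand; what a row does not reach is not made up. A row lasts 1/12 s, in which the tool goes at most 41.7 mm and 7.16 degrees, less where a joint would pass 70% of its speed; a pose out of reach is approached as far as the arm can. A call with a number of a shift or a turn outside -1 to 1 is refused whole. A call with a gripper value outside its range is refused whole. The fingers move at their own pace and stop on an object; the grip force is fixed at half the most. Time passes only in rows, so rows that do not move let the fingers close. It gives the time, the measured TCP pose, the force, the opening and the grip force at its end, in the units of the state.
- read_state(): the state, without advancing time (a new reading comes with each control period).
- capture(name): name is "scene" or "top" or "wrist"; returns a dict with "img" (480x640x3 uint8, red, green, blue), "mtx" (3x3 intrinsics, pixels), "eye" and "rotation" of the camera in the world. Camera axes: x right, y down, z forward; pixel columns grow to the right and rows downward; lengths in m; the calibration is good to about 2 mm. A picture is of the moment at which its call begins. There is no depth.
- hand_in(): hands the job in; it is judged then, once.
Trained networks look in a picture, given as the dict that the camera call returned (one of the last four; its "shot" number tells which), for a name from the list of things; names that differ only in an ending like _2 or _b are one class to them, and where a whole thing is asked for, a point or a joint stands for the part that bears it (a point fixed in the world has none). Each returns a list of dicts, best first, with "confidence" (0 to 1); they miss things now and then, are a little off and sometimes report something else, mostly with a low value. They report only what shows in the picture. A call takes as long as a camera call.
- search_frame(picture, label): "extent" ([left, top, right, bottom] as shares, 0 to 1, of the picture: columns of its width, rows of its height, round what is visible of it).
- pinpoint(picture, label): "xy" ([column, row] as shares, 0 to 1, of the picture: columns of its width, rows of its height: a listed point, or the origin of a listed thing).
The state is a dict: "time_s": time; "joint_positions": joint angles; "qvel": joint speeds; "tau": joint torques, N m; "position": TCP position; "tcp_rot": TCP orientation; "force": force on the tool from outside, world axes, zero at the start; "moment": the same for the moment, N m; "opening": opening from 0.0 (shut) to 1.0 (fully open); "grasp_force": force on a finger pad.
Only numpy, scipy, OpenCV 4.12 (cv2) and the standard library are available. Lean on these libraries where they do the work, as an engineer would, in place of code of your own. Each camera call takes 0.05 s, during which the arm holds its last target. There are 200 camera calls.

## Working session

There is one attempt and no reset: what is moved stays moved. The work goes in short steps, Python scripts to look and compute and a tool call to move; the robot and the scene stay as the last step left them, time stands still between calls to the robot, and variables do not carry over. Pictures are saved under pics/ and viewed, at most 10 in all, crops included, and the job is handed in when it is done.

Besides the shell and the picture viewer there is one more tool, called after "Emit:" by a JSON object that holds its "op" and its "data", one argument or row to a line. move_arm: Moves the arm, as the interface text tells. Its arguments: {"type":"object","properties":{"increments":{"type":"array"}},"required":["increments"]}

```bash
mkdir -p pics; ls; cat > h.py <<'E'
from rig import *
import numpy as np, cv2
def ray(p,xy):
    u=np.array([xy[0]*640,xy[1]*480,1]);d=p["rotation"]@np.linalg.inv(p["mtx"])@u
    return np.array(p["eye"]),d/np.linalg.norm(d)
def atz(p,xy,z):
    e,d=ray(p,xy);return e+d*(z-e[2])/d[2]
def tri(rs):
    A=np.zeros((3,3));b=np.zeros(3)
    for e,d in rs:
        M=np.eye(3)-np.outer(d,d);A+=M;b+=M@e
    return np.linalg.solve(A,b)
def proj(p,X):
    c=np.array(p["rotation"]).T@(np.array(X)-p["eye"]);q=np.array(p["mtx"])@c;return q[:2]/q[2]
E
python3 - <<'E'
from h import *
np.set_printoptions(precision=4,suppress=True)
P={}
for n in("scene","top"):
    p=capture(n);P[n]=p;cv2.imwrite(f"pics/{n}0.png",p["img"][...,::-1]);print(n,p["eye"])
    for l in["jig","fence","stop","bar_left","bar_right","leaf_hinge","leaf_tip","pliers","sink","flux"]:
        r=pinpoint(p,l)[:2]
        z=dict(jig=0,fence=.012,stop=.021,bar_left=.022,bar_right=.022,leaf_hinge=.041,leaf_tip=.1).get(l,0)
        for a in r: print(l,round(a["confidence"],2),np.array(a["xy"])*[640,480],atz(p,a["xy"],z))
print({k:np.array(v) for k,v in read_state().items()})
E
```

```text
pics
scene [-0.2427  0.4041  1.0367]
jig 0.94 [310.08 247.68] [ 0.4931 -0.0113  0.    ]
fence 0.92 [299.712 227.904] [ 0.5533 -0.0165  0.012 ]
stop 0.64 [262.08  235.488] [0.5722 0.0789 0.021 ]
bar_left 0.55 [280.512 240.192] [0.5349 0.0475 0.022 ]
leaf_hinge 0.9 [301.888 218.112] [ 0.5561 -0.0251  0.041 ]
leaf_tip 0.76 [304.832 189.408] [ 0.5875 -0.0529  0.1   ]
pliers 0.94 [449.792 230.784] [ 0.3593 -0.3429  0.    ]
flux 0.43 [259.584 331.008] [0.3471 0.2016 0.    ]
top [ 0.344  -0.0558  1.1659]
jig 0.6 [291.328 221.28 ] [ 0.4912 -0.0116  0.    ]
jig 0.42 [249.792 181.392] [0.5727 0.0775 0.    ]
fence 0.93 [289.472 191.088] [ 0.5523 -0.0064  0.012 ]
fence 0.7 [188.416 292.896] [0.3381 0.1918 0.012 ]
stop 0.92 [250.688 180.288] [0.5709 0.0733 0.021 ]
bar_left 0.8 [262.208 198.912] [0.5328 0.0483 0.022 ]
bar_right 0.72 [315.392 281.52 ] [ 0.3678 -0.0645  0.022 ]
leaf_hinge 0.82 [301.12  190.176] [ 0.5495 -0.031   0.041 ]
leaf_tip 0.63 [312.128 163.68 ] [ 0.5906 -0.0518  0.1   ]
pliers 0.89 [447.488 296.016] [ 0.3459 -0.3353  0.    ]
sink 0.75 [162.304 291.696] [0.3391 0.2479 0.    ]
sink 0.17 [308.608 165.216] [ 0.6102 -0.0442  0.    ]
flux 0.55 [187.2   292.992] [0.3378 0.1969 0.    ]
{'time_s': array(1.1), 'joint_positions': array([-77.6035,  30.2222,  82.0896,   0.0017,  67.6918, -10.23  ]), 'qvel': array([-0.0163,  0.0266, -0.0162, -0.0201, -0.158 , -0.0765]), 'tau': array([ -0.    , -44.0022, -17.6988,   0.0632,   0.0503,  -0.    ]), 'position': array([ 0.2404, -0.5768,  0.2226]), 'tcp_rot': array([[ 0.923 ,  0.3847,  0.    ],
       [ 0.3847, -0.923 ,  0.0001],
       [ 0.    , -0.0001, -1.    ]]), 'force': array([-0.3246, -0.7641,  0.2404]), 'moment': array([ 0.0031, -0.0112,  0.0365]), 'grasp_force': array(0.), 'opening': array(0.9987)}
```

```bash
cat >> h.py <<'E'
from scipy.optimize import least_squares
JP={"jig":(0,0,0),"fence":(.055,.035,.012),"stop":(.0275,.115,.021),"leaf_hinge":(.064,.015,.041)}
def Rz(a): c,s=np.cos(a),np.sin(a);return np.array([[c,-s,0],[s,c,0],[0,0,1]])
def j2w(q,X): return Rz(q[2])@np.array(X)+[q[0],q[1],0]
E
python3 - <<'E'
from h import *
np.set_printoptions(precision=4,suppress=True)
p=capture("top"); s=capture("scene")
ob=[]
for c in(p,s):
    for l in JP:
        r=pinpoint(c,l)
        if r: ob.append((c,l,np.array(r[0]["xy"])*[640,480]))
f=lambda q:np.concatenate([proj(c,j2w(q,JP[l]))-u for c,l,u in ob])
r=least_squares(f,[.49,-.01,-.27],loss="soft_l1");print(r.x,f(r.x).reshape(-1,2))
q=r.x
for tag,c in(("top",p),("scene",s)):
  im=c["img"][...,::-1].copy()
  sc=3
  u0,v0=(200,130) if tag=="top" else (210,150)
  cr=cv2.resize(im[v0:v0+195,u0:u0+260],None,fx=3,fy=3,interpolation=cv2.INTER_CUBIC)
  def line(a,b,col):
    A,B=[tuple(int(x) for x in (proj(c,j2w(q,t))-[u0,v0])*3) for t in(a,b)];cv2.line(cr,A,B,col,1)
  for a,b in[((-.09,-.15,.012),(.09,-.15,.012)),((-.09,.15,.012),(.09,.15,.012)),((-.09,-.15,.012),(-.09,.15,.012)),((.09,-.15,.012),(.09,.15,.012))]: line(a,b,(0,255,0))
  line((.055,-.06,.034),(.055,.13,.034),(0,0,255));line((0,.115,.03),(.055,.115,.03),(255,0,0))
  cv2.imwrite(f"pics/{tag}1.png",cr)
E
```

```text
[ 0.4875 -0.0155 -0.4994] [[   0.534     4.6067]
 [   0.9569   -0.7174]
 [   0.4257   -0.8183]
 [  -0.7636   -1.0927]
 [  -0.179     2.0195]
 [-185.383     2.6943]
 [   1.807     0.2314]]
```

View pics/top1.png

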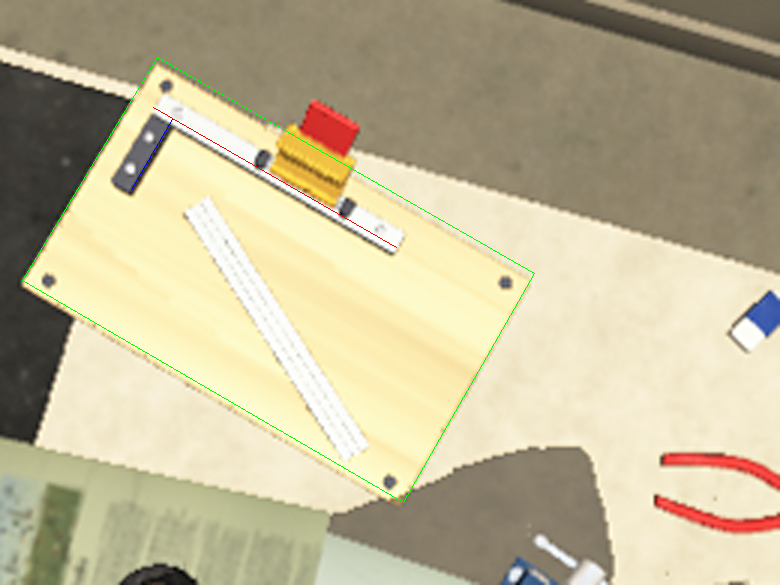

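View pics/scene0.png

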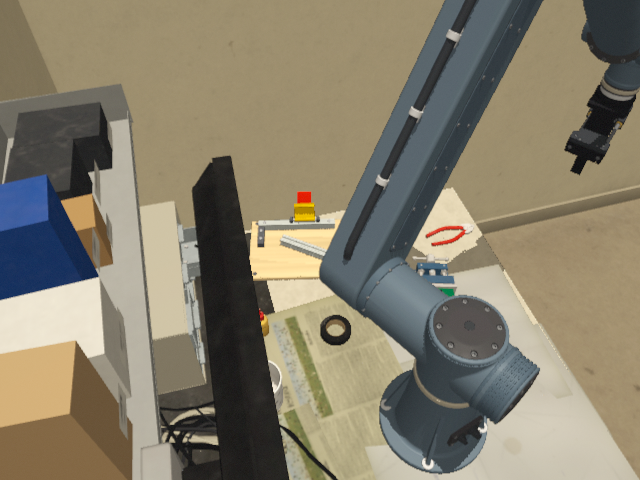

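```bash
python3 - <<'E'
from h import *
np.set_printoptions(precision=4,suppress=True)
p=capture("top");print(p["eye"],p["rotation"])
W=lambda u,v,z: atz(p,((200+u/3)/640,(130+v/3)/480),z)[:2]
def ang(a,b): d=a-b;return np.arctan2(-d[0],d[1])
sc=[W(*x,.012) for x in((166,86),(505,282),(48,280),(390,481))];print("screws",*sc, ang(sc[0],sc[1]),ang(sc[2],sc[3]),np.mean(sc,0))
co=[W(*x,.012) for x in((157,57),(533,273),(22,283),(402,497))];print("corners",*co,ang(co[0],co[1]),ang(co[2],co[3]),np.mean(co,0))
fe=[W(*x,.034) for x in((167,95),(403,235),(154,110),(393,253))];print("fence",*fe,ang(fe[0],fe[1]),ang(fe[2],fe[3]))
ba=[W(*x,.032) for x in((207,197),(368,443),(184,212),(343,460))];print("bar",*ba,ang(ba[0],ba[1]),ang(ba[2],ba[3]))
st=[W(*x,.030) for x in((172,122),(133,194))];print("stop",*st)
# plate-coloured contour fit
hsv=cv2.cvtColor(p["img"],cv2.COLOR_RGB2HSV);print(hsv[215,222],hsv[250,260],hsv[250,300],hsv[200,360])
E
```

```text
[ 0.344  -0.0558  1.1659] [[ 0.0268 -0.995   0.0967]
 [-0.9996 -0.0266  0.0035]
 [-0.0009 -0.0967 -0.9953]]
screws [0.6184 0.0664] [ 0.4883 -0.1699] [0.4814 0.1421] [ 0.351  -0.0946] -0.5030950674941984 -0.5035373746153704 [ 0.4848 -0.014 ]
corners [0.6386 0.0733] [ 0.495  -0.1889] [0.4788 0.1597] [ 0.3404 -0.103 ] -0.5009194593969771 -0.48484394151631366 [ 0.4882 -0.0147]
fence [0.607  0.0632] [ 0.5155 -0.0987] [0.5964 0.0716] [ 0.5032 -0.0923] -0.514088458249649 -0.5172680014449796
bar [0.5382 0.0339] [ 0.3756 -0.0787] [0.5275 0.049 ] [ 0.3639 -0.0624] -0.9649947372685953 -0.9729653699231018
stop [0.5893 0.0595] [0.5392 0.0841]
[ 25  66 253] [ 28  49 253] [ 40   3 253] [ 23  39 244]
```

Emit:
{"op": "move_arm", "data": {
  "increments": [
    [[0.95,-0.95,0],[0,0,0],0],
    [[0.95,-0.95,0],[0,0,0],0],
    [[0.95,-0.95,0],[0,0,0],0],
    [[0.95,-0.95,0],[0,0,0],0],
    [[0.95,-0.95,0],[0,0,0],0],
    [[0.95,-0.95,0],[0,0,0],0],
    [[0.95,-0.95,0],[0,0,0],0],
    [[0.95,-0.95,0],[0,0,0],0],
    [[0.95,-0.95,0],[0,0,0],0],
    [[0.5,-0.95,0.15],[0,0,0],0],
    [[0.5,-0.95,0.15],[0,0,0],0],
    [[0.5,-0.95,0.15],[0,0,0],0],
    [[0.5,-0.95,0.15],[0,0,0],0],
    [[0.5,-0.95,0.15],[0,0,0],0],
    [[0.5,-0.95,0.15],[0,0,0],0],
    [[0.5,-0.95,0.15],[0,0,0],0],
    [[0.5,-0.95,0.15],[0,0,0],0],
    [[0,0,0],[0,0,-0.059],0],
    [[0,0,0],[0,0,-0.059],0]
  ]
}}

```text
time_s: 3.23
position: [0.4013, 0.0172, 0.1865]
tcp_rot: [[0.795, 0.607, -0.0], [0.607, -0.795, 0.0], [-0.0, -0.0, -1.0]]
force: [0.5, -0.4, 0.8]
opening: 1.0
grasp_force: 0.0
```

Emit:
{"op": "move_arm", "data": {
  "increments": [
    [[0,0,0],[0,0,-0.059],0],
    [[0,0,0],[0,0,-0.059],0],
    [[0,0,0],[0,0,-0.059],0],
    [[0,0,0],[0,0,-0.059],0],
    [[0,0,0],[0,0,-0.059],0],
    [[0,0,0],[0,0,-0.059],0],
    [[0,0,0],[0,0,-0.059],0],
    [[0,0,0],[0,0,-0.059],0],
    [[0,0,0.15],[0,0,-0.059],0],
    [[0,0,0.15],[0,0,-0.059],0],
    [[0,0,0.15],[0,0,-0.059],0],
    [[0,0,0.15],[0,0,-0.059],0],
    [[0,0,0.15],[0,0,-0.059],0],
    [[0,0,0.15],[0,0,-0.059],0],
    [[0,0,0.15],[0,0,-0.059],0],
    [[0,0,0.15],[0,0,-0.059],0],
    [[0,0,0],[0,0,0],0]
  ]
}}

```text
time_s: 4.65
position: [0.4015, 0.0152, 0.1502]
tcp_rot: [[-0.868, 0.497, -0.001], [0.497, 0.868, 0.0], [0.001, -0.0, -1.0]]
force: [0.4, 0.2, 0.4]
opening: 1.0
grasp_force: 0.0
```

```bash
cat >> h.py <<'E'
np.set_printoptions(precision=4,suppress=True)
Q=(.4852,-.0150,-.503)
def w2j(X): return Rz(Q[2]).T@(np.array(X)-[Q[0],Q[1],0])
def st():
    s=read_state();R=np.array(s["tcp_rot"]);J=Rz(Q[2]).T@R
    print("t",s["time_s"],"tcp",np.array(s["position"]),"jig mm",w2j(s["position"])*1e3,"toolx yaw in jig",np.degrees(np.arctan2(J[1,0],J[0,0])),"z",J[:,2],"F jig",Rz(Q[2]).T@np.array(s["force"]),"j",np.array(s["joint_positions"]),"op",s["opening"],s["grasp_force"])
    return s
E
python3 - <<'E'
from h import *
st()
p=capture("wrist");cv2.imwrite("pics/w1.png",p["img"][...,::-1]);print(p["eye"],p["rotation"])
E
```

```text
t 4.65 tcp [0.4015 0.0152 0.1502] jig mm [-87.9    -13.9436 150.1715] toolx yaw in jig 178.99833607247115 z [-0.0008 -0.0002 -1.    ] F jig [0.2278 0.4091 0.3882] j [-13.8754  20.9126 117.2154  -0.0029  41.919  -74.0518] op 1.0004012366061787 0.0
[0.3284 0.0569 0.3137] [[ 0.4981  0.8268  0.2615]
 [ 0.8671 -0.4747 -0.1508]
 [-0.0006  0.3019 -0.9533]]
```

View pics/w1.png

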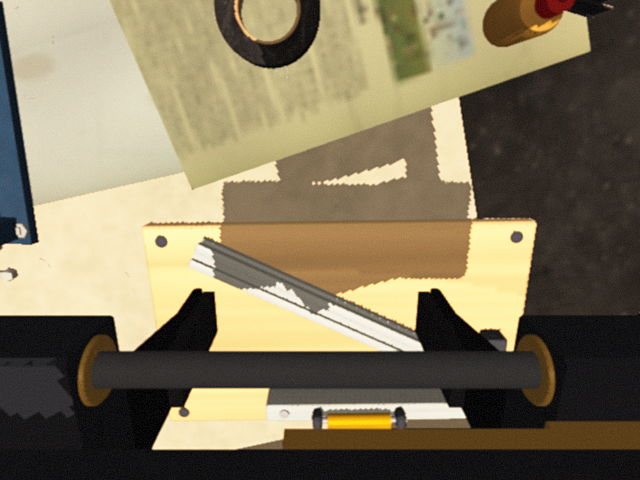

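Emit:
{"op": "move_arm", "data": {
  "increments": [
    [[0.23,0,0.4],[0,0,-0.008],0],
    [[0,0,1],[0,0,0],0],
    [[0,0,1],[0,0,0],0],
    [[0,0,1],[0,0,0],0],
    [[0,0,0.5],[0,0,0],0],
    [[0,0,0.3],[0,0,0],0],
    [[0,0,0.2],[0,0,0],0],
    [[0,0,0],[0,0,0],0]
  ]
}}

```text
time_s: 5.37
position: [0.3957, 0.0185, 0.0178]
tcp_rot: [[-0.874, 0.486, -0.001], [0.486, 0.874, 0.0], [0.001, -0.0, -1.0]]
force: [0.4, -0.4, 0.1]
opening: 1.001
grasp_force: 0.0
```

```bash
python3 - <<'E'
from h import *
st()
E
```

```text
t 5.3667 tcp [0.3957 0.0185 0.0178] jig mm [-94.5645 -13.7471  17.7988] toolx yaw in jig 179.71884103484783 z [-0.001  -0.0003 -1.    ] F jig [ 0.4854 -0.1384  0.0841] j [-13.5897  39.0087 123.2751   0.0023  17.7781 -74.491 ] op 1.0008920311413128 0.0
```

Emit:
{"op": "move_arm", "data": {
  "increments": [
    [[-0.2,0,0],[0,0,0],0],
    [[-0.2,0,0],[0,0,0],0],
    [[-0.2,0,0],[0,0,0],0],
    [[-0.2,0,0],[0,0,0],0],
    [[-0.2,0,0],[0,0,0],0],
    [[-0.2,0,0],[0,0,0],0],
    [[-0.2,0,0],[0,0,0],0],
    [[-0.2,0,0],[0,0,0],0],
    [[-0.2,0,0],[0,0,0],0],
    [[-0.2,0,0],[0,0,0],0],
    [[-0.2,0,0],[0,0,0],0],
    [[-0.2,0,0],[0,0,0],0],
    [[-0.2,0,0],[0,0,0],0],
    [[-0.2,0,0],[0,0,0],0],
    [[-0.2,0,0],[0,0,0],0],
    [[-0.1,0,0],[0,0,0],0]
  ]
}}

```text
time_s: 6.7
position: [0.4783, -0.027, 0.0185]
tcp_rot: [[-0.875, 0.484, 0.001], [0.484, 0.875, -0.0], [-0.002, 0.0, -1.0]]
force: [-0.7, 0.6, -0.9]
opening: 1.0
grasp_force: 0.4
```

```bash
cat >> h.py <<'E'
def look():
    for n in("top","scene","wrist"):
        p=capture(n)
        for l in("bar_left","bar_right"):
            for a in pinpoint(p,l)[:1]: print(n,l,round(a["confidence"],2),w2j(atz(p,a["xy"],.022))*1e3)
        yield n,p
E
python3 - <<'E'
from h import *
st()
for n,p in look():
    if n=="wrist": cv2.imwrite("pics/w2.png",p["img"][...,::-1])
E
```

```text
t 6.7 tcp [ 0.4783 -0.027   0.0185] jig mm [ -0.2629 -13.8863  18.5451] toolx yaw in jig 179.84832425433282 z [ 0.0015  0.0003 -1.    ] F jig [-0.9057  0.1789 -0.8553] j [-16.632   40.2592 111.3979  -0.0056  28.2536 -77.6556] op 0.9999927552757581 0.4349776078015566
scene bar_right 0.59 [  30.7876 -102.1426   22.    ]
```

View pics/w2.png

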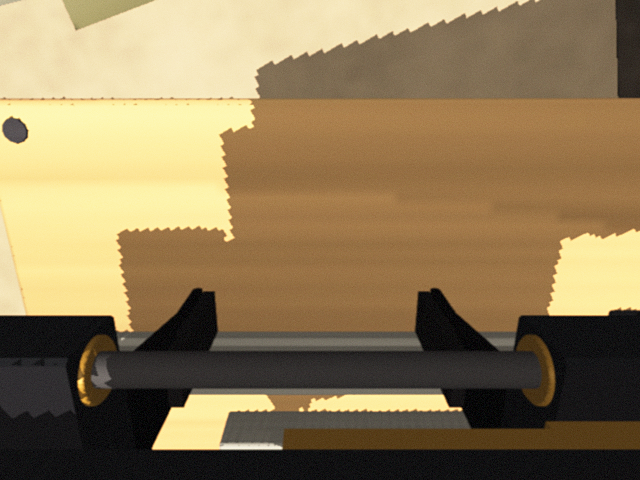

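Emit:
{"op": "move_arm", "data": {
  "increments": [
    [[-0.2,0,0],[0,0,0],0],
    [[-0.2,0,0],[0,0,0],0],
    [[-0.2,0,0],[0,0,0],0],
    [[-0.1,0,0],[0,0,0],0],
    [[-0.05,0,0],[0,0,0],0],
    [[0,0,0],[0,0,0],0]
  ]
}}

```text
time_s: 7.65
position: [0.4975, -0.0378, 0.0186]
tcp_rot: [[-0.875, 0.485, 0.001], [0.485, 0.875, -0.0], [-0.001, 0.0, -1.0]]
force: [0.1, -0.4, -0.4]
opening: 1.0
grasp_force: 0.0
```

Emit:
{"op": "move_arm", "data": {
  "increments": [
    [[-0.04,0,0],[0,0,0],0],
    [[-0.04,0,0],[0,0,0],0],
    [[0,0,0],[0,0,0],0]
  ]
}}

```text
time_s: 7.9
position: [0.4983, -0.0384, 0.0185]
tcp_rot: [[-0.875, 0.484, -0.001], [0.484, 0.875, 0.0], [0.001, -0.0, -1.0]]
force: [-1.0, 0.7, -0.0]
opening: 0.999
grasp_force: 0.7
```

```bash
python3 - <<'E'
from h import *
st()
for n,p in look(): pass
E
```

```text
t 7.9 tcp [ 0.4983 -0.0384  0.0185] jig mm [ 22.7115 -14.1569  18.5373] toolx yaw in jig 179.8443740110484 z [-0.0011 -0.0002 -1.    ] F jig [-1.2054  0.1207 -0.0215] j [-17.2348  40.8743 108.2902   0.0011  30.8971 -78.2604] op 0.9991307233962607 0.681788669899106
scene bar_right 0.52 [ 42.6968 -99.2471  22.    ]
```

Emit:
{"op": "move_arm", "data": {
  "increments": [
    [[-0.04,0,0],[0,0,0],0],
    [[-0.04,0,0],[0,0,0],0],
    [[-0.04,0,0],[0,0,0],0],
    [[0,0,0],[0,0,0],0]
  ]
}}

```text
time_s: 8.68
position: [0.4997, -0.0392, 0.0184]
tcp_rot: [[-0.875, 0.484, -0.005], [0.484, 0.875, 0.002], [0.005, -0.001, -1.0]]
force: [-4.4, 3.7, 3.7]
opening: 0.995
grasp_force: 2.9
```

Emit:
{"op": "move_arm", "data": {
  "increments": [
    [[0.5,0,0],[0,0,0],0],
    [[0.8,0,-0.5],[0,0,0],1],
    [[0,-0.4,-0.9],[0,0,0],1],
    [[0,-0.7,-0.6],[0,0,0],1],
    [[0,-0.7,0],[0,0,0],1],
    [[0,-0.7,0],[0,0,0],1],
    [[0,-0.7,0],[0,0,0],1],
    [[0,-0.7,0],[0,0,0],1],
    [[-0.6,0,0],[0,0,0],1],
    [[-0.6,0,0],[0,0,0],1],
    [[-0.6,0,0],[0,0,0],1],
    [[0,0,0],[0,0,0],1]
  ]
}}

```text
time_s: 9.68
position: [0.4642, -0.1541, 0.0793]
tcp_rot: [[-0.874, 0.486, 0.01], [0.485, 0.874, -0.006], [-0.011, -0.001, -1.0]]
force: [0.4, -0.4, -0.0]
opening: 0.246
grasp_force: 0.0
```

```bash
python3 - <<'E'
from h import *
st()
for n,p in look():
    if n=="top":
        im=cv2.resize(p["img"][130:325,200:460,::-1],None,fx=3,fy=3,interpolation=cv2.INTER_CUBIC)
        cv2.imwrite("pics/t2.png",im)
E
```

```text
t 9.6833 tcp [ 0.4642 -0.1541  0.0793] jig mm [  48.6359 -132.0613   79.3437] toolx yaw in jig 179.77306845379857 z [ 0.0113 -0.0006 -0.9999] F jig [ 0.5318 -0.2013 -0.0491] j [-31.4864  33.4641 108.9298  -0.0091  36.9575 -92.4322] op 0.24578571308648636 0.0
top bar_left 0.51 [48.2859 97.4703 22.    ]
scene bar_left 0.59 [ 47.0877 100.9048  22.    ]
wrist bar_right 0.63 [  43.772  -108.7597   22.    ]
```

View pics/t2.png

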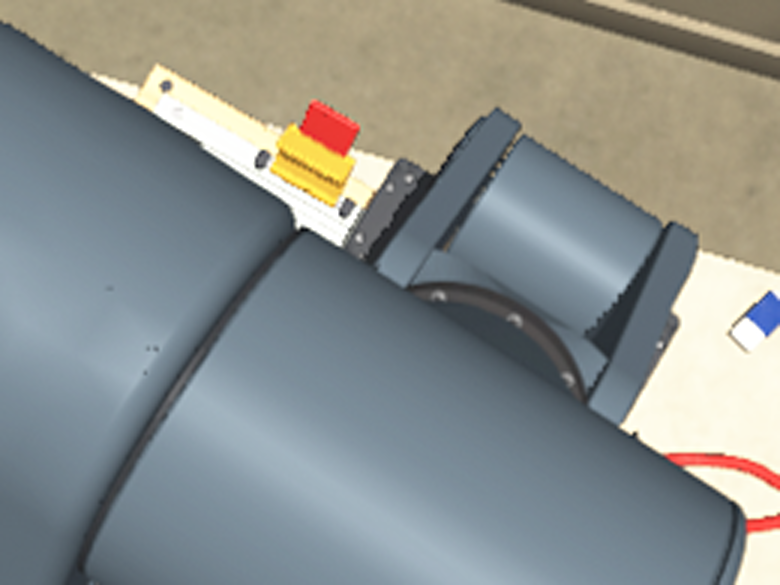

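Emit:
{"op": "move_arm", "data": {
  "increments": [
    [[0.42,0,0],[0,0,0],1],
    [[0,0,0.5],[0,0,0],1],
    [[0,0,0.7],[0,0,0],1],
    [[0,0,0.5],[0,0,0],1],
    [[0,0,0.3],[0,0,0],1],
    [[0,0,0],[0,0,0],1]
  ]
}}

```text
time_s: 10.63
position: [0.4463, -0.1431, 0.0171]
tcp_rot: [[-0.875, 0.484, -0.003], [0.484, 0.875, 0.002], [0.003, 0.0, -1.0]]
force: [-0.3, 0.5, 0.8]
opening: 0.006
grasp_force: 0.0
```

```bash
python3 - <<'E'
from h import *
st()
p=capture("wrist");cv2.imwrite("pics/w3.png",p["img"][...,::-1])
for l in("bar_right","leaf_hinge"):print(pinpoint(p,l)[:1])
E
```

```text
t 10.6333 tcp [ 0.4463 -0.1431  0.0171] jig mm [  27.649  -131.0298   17.1125] toolx yaw in jig 179.8427425516866 z [-0.0035  0.0002 -1.    ] F jig [-0.4902  0.3259  0.8365] j [-31.4831  40.2077 112.703   -0.0004  27.2884 -92.5058] op 0.005533922966301053 0.0
[]
[]
```

View pics/w3.png

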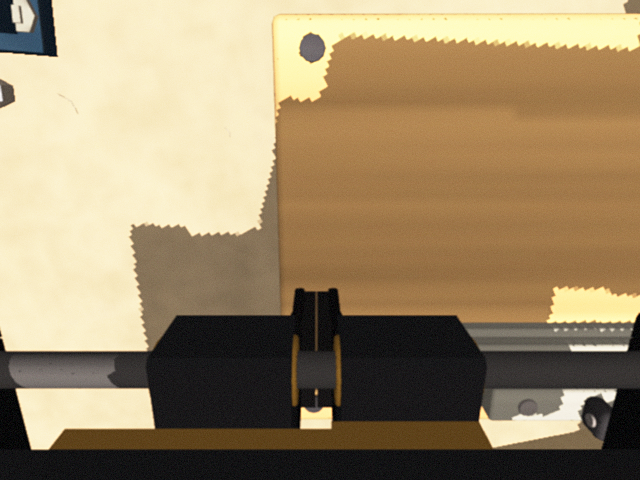

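Emit:
{"op": "move_arm", "data": {
  "increments": [
    [[-0.2,0,0],[0,0,0],1],
    [[-0.18,0,0],[0,0,0],1],
    [[0,0.1,0],[0,0,0],1],
    [[0,0.1,0],[0,0,0],1],
    [[0,0.1,0],[0,0,0],1],
    [[0,0.1,0],[0,0,0],1],
    [[0,0.1,0],[0,0,0],1],
    [[0,0.1,0],[0,0,0],1],
    [[0,0.1,0],[0,0,0],1],
    [[0,0.1,0],[0,0,0],1],
    [[0,0.05,0],[0,0,0],1],
    [[0,0.05,0],[0,0,0],1],
    [[0,0,0],[0,0,0],1]
  ]
}}

```text
time_s: 11.87
position: [0.4704, -0.1254, 0.0185]
tcp_rot: [[-0.875, 0.484, -0.0], [0.484, 0.875, 0.0], [0.0, 0.0, -1.0]]
force: [-0.3, -0.8, -0.1]
opening: 0.009
grasp_force: 0.2
```

```bash
python3 - <<'E'
from h import *
st()
for n,p in look(): pass
E
```

```text
t 11.8667 tcp [ 0.4704 -0.1254  0.0185] jig mm [  40.2336 -103.824    18.5422] toolx yaw in jig 179.84479302925862 z [-0.0002  0.0002 -1.    ] F jig [ 0.1497 -0.8453 -0.0525] j [-28.1084  40.4858 110.2022   0.0197  29.3219 -89.1507] op 0.009394620949321069 0.2288499427959323
scene bar_left 0.6 [46.3665 98.3572 22.    ]
wrist bar_right 0.73 [ 46.5358 -94.3896  22.    ]
```

Emit:
{"op": "move_arm", "data": {
  "increments": [
    [[0,0.08,0],[0,0,0],1],
    [[0,0.08,0],[0,0,0],1],
    [[0,0.06,0],[0,0,0],1],
    [[0,0,0],[0,0,0],1]
  ]
}}

```text
time_s: 12.65
position: [0.4737, -0.1195, 0.0185]
tcp_rot: [[-0.875, 0.484, 0.0], [0.484, 0.875, 0.0], [-0.0, 0.0, -1.0]]
force: [-0.3, 0.1, 0.1]
opening: 0.005
grasp_force: 0.0
```

Emit:
{"op": "move_arm", "data": {
  "increments": [
    [[0,0.05,0],[0,0,0],1],
    [[0,0.05,0],[0,0,0],1],
    [[0,0,0],[0,0,0],1]
  ]
}}

```text
time_s: 12.9
position: [0.4751, -0.117, 0.0185]
tcp_rot: [[-0.875, 0.484, 0.0], [0.484, 0.875, 0.0], [-0.0, 0.0, -1.0]]
force: [0.8, 0.5, 0.2]
opening: 0.008
grasp_force: 0.0
```

```bash
python3 - <<'E'
from h import *
st()
for n,p in look(): pass
E
```

```text
t 12.9 tcp [ 0.4751 -0.117   0.0185] jig mm [ 40.3729 -94.2446  18.5479] toolx yaw in jig 179.8451112474344 z [ 0.      0.0001 -1.    ] F jig [0.5065 0.793  0.1944] j [-26.9527  40.5551 109.8459   0.0145  29.5969 -87.9906] op 0.008169424809150977 0.0
scene bar_left 0.67 [ 54.9118 116.1597  22.    ]
wrist bar_right 0.6 [ 45.1779 -85.4292  22.    ]
```

Emit:
{"op": "move_arm", "data": {
  "increments": [
    [[0,0.04,0],[0,0,0],1],
    [[0,0.04,0],[0,0,0],1],
    [[0,0,0],[0,0,0],1]
  ]
}}

```text
time_s: 13.6
position: [0.4762, -0.1151, 0.0186]
tcp_rot: [[-0.875, 0.484, 0.0], [0.484, 0.875, -0.0], [-0.0, -0.0, -1.0]]
force: [-0.2, -0.2, 0.5]
opening: 0.003
grasp_force: 0.3
```

Emit:
{"op": "move_arm", "data": {
  "increments": [
    [[0,0.04,0],[0,0,0],1],
    [[0,0.04,0],[0,0,0],1],
    [[0,0,0],[0,0,0],1]
  ]
}}

```text
time_s: 13.85
position: [0.4766, -0.1146, 0.0186]
tcp_rot: [[-0.876, 0.483, -0.002], [0.483, 0.876, -0.002], [0.001, -0.003, -1.0]]
force: [-4.9, -10.2, 0.2]
opening: 0.008
grasp_force: 5.3
```

Emit:
{"op": "move_arm", "data": {
  "increments": [
    [[0,-0.3,0],[0,0,0],1],
    [[0,-0.7,0],[0,0,0],1],
    [[0,0,-1],[0,0,0],1],
    [[0.2,0,-1],[0,0,0],1],
    [[0.85,0,0],[0,0,0],1],
    [[0.8,0.3,0],[0,0,0],0],
    [[0,0.9,0],[0,0,0],0],
    [[0,0.9,0],[0,0,0],0],
    [[0,0.9,0],[0,0,0],0],
    [[0,0.9,0],[0,0,0],0],
    [[0,0.7,0],[0,0,0],0],
    [[0,0,0.6],[0,0,0],0],
    [[0,0,0.6],[0,0,0],0],
    [[0,0,0.6],[0,0,0],0],
    [[0,0,0.2],[0,0,0],0],
    [[0,0,0],[0,0,0],0]
  ]
}}

```text
time_s: 15.18
position: [0.48, 0.0085, 0.0173]
tcp_rot: [[-0.875, 0.485, -0.003], [0.485, 0.875, 0.001], [0.003, -0.001, -1.0]]
force: [0.2, 0.1, -0.0]
opening: 0.752
grasp_force: 0.0
```

```bash
python3 - <<'E'
from h import *
st()
for n,p in look(): pass
E
```

```text
t 15.1833 tcp [0.48   0.0085 0.0173] jig mm [-15.8963  18.0851  17.2887] toolx yaw in jig 179.82064348491403 z [-0.0033 -0.0007 -1.    ] F jig [ 0.1669  0.1879 -0.0384] j [-12.3625  40.4763 111.0578   0.0291  28.6616 -73.389 ] op 0.7522410062945049 0.0
top bar_right 0.8 [ 40.3074 -81.6917  22.    ]
```

Emit:
{"op": "move_arm", "data": {
  "increments": [
    [[-0.3,0,0],[0,0,0],0],
    [[-0.3,0,0],[0,0,0],0],
    [[-0.3,0,0],[0,0,0],0],
    [[-0.2,0,0],[0,0,0],0],
    [[-0.1,0,0],[0,0,0],0],
    [[-0.05,0,0],[0,0,0],0],
    [[-0.05,0,0],[0,0,0],0],
    [[-0.05,0,0],[0,0,0],0],
    [[-0.05,0,0],[0,0,0],0],
    [[0,0,0],[0,0,0],0]
  ]
}}

```text
time_s: 16.47
position: [0.5152, -0.0109, 0.0183]
tcp_rot: [[-0.875, 0.484, -0.005], [0.484, 0.875, 0.002], [0.006, -0.001, -1.0]]
force: [-3.5, 3.3, 3.8]
opening: 1.002
grasp_force: 2.4
```

```bash
python3 - <<'E'
from h import *
st()
E
```

```text
t 16.4667 tcp [ 0.5152 -0.0109  0.0183] jig mm [24.3444 18.0605 18.3055] toolx yaw in jig 179.87088974986935 z [-0.0056 -0.0011 -1.    ] F jig [-4.6313  1.2402  3.8495] j [-13.6652  41.4435 105.83     0.0413  33.0519 -74.7512] op 1.0019557013572697 2.359983120113611
```

Emit:
{"op": "move_arm", "data": {
  "increments": [
    [[0.5,0,0],[0,0,0],0],
    [[0.8,0,0],[0,0,0],0],
    [[0.5,0,-0.5],[0,0,0],1],
    [[0,0,-1],[0,0,0],1],
    [[0,0,-1],[0,0,0],1],
    [[0,0,-1],[0,0,0],1],
    [[0,0,-1],[0,0,0],1],
    [[0,0,-1],[0,0,0],1],
    [[0,0,0],[0,0,0],1]
  ]
}}

```text
time_s: 17.22
position: [0.4748, 0.0133, 0.1888]
tcp_rot: [[-0.875, 0.484, 0.013], [0.484, 0.875, -0.003], [-0.013, 0.004, -1.0]]
force: [1.0, -0.3, 0.3]
opening: 0.557
grasp_force: 0.0
```

```bash
python3 - <<'E'
from h import *
st()
R=[]
for n,p in look():
    for a in pinpoint(p,"leaf_tip")[:1]:
        print(n,a["confidence"],w2j(atz(p,a["xy"],.1))*1e3)
        if a["confidence"]>.4: R.append(ray(p,a["xy"]))
    if n!="scene": cv2.imwrite(f"pics/{n}4.png",p["img"][...,::-1])
if len(R)>1:print(w2j(tri(R))*1e3)
a=cv2.imread("pics/wrist4.png");b=cv2.imread("pics/top4.png")[80:380,120:520]
cv2.imwrite("pics/c4.png",np.hstack([cv2.resize(a,(400,300)),b]))
E
```

```text
t 17.2167 tcp [0.4748 0.0133 0.1888] jig mm [-22.8016  19.7657 188.7924] toolx yaw in jig 179.85565207419768 z [ 0.0127  0.0036 -0.9999] F jig [1.0634 0.19   0.3003] j [-11.9018  21.3887 105.7571  -0.0159  52.0974 -72.9294] op 0.5574842331117209 0.0
top bar_right 0.67 [ 43.8196 -82.0589  22.    ]
top 0.55 [103.1357  19.1271 100.    ]
wrist bar_left 0.74 [ 43.0619 118.2097  22.    ]
wrist bar_right 0.8 [ 45.4446 -83.3351  22.    ]
wrist 0.73 [102.6617  17.8181 100.    ]
[103.0411  18.4783  99.7951]
```

View pics/c4.png

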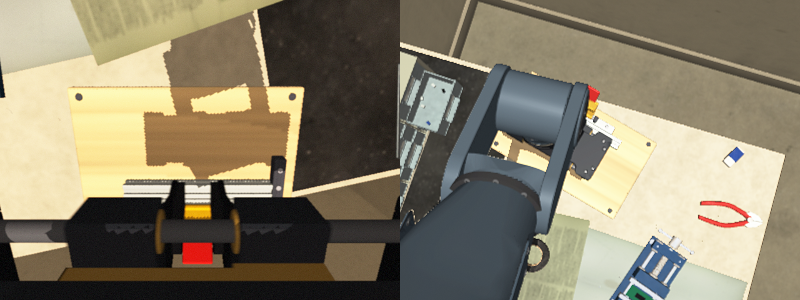

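Emit:
{"op": "move_arm", "data": {
  "increments": [
    [[-0.9,0,0],[0,0,0],1],
    [[-0.9,0,0],[0,0,0],1],
    [[-0.9,0,0],[0,0,0],1],
    [[-0.9,0,0],[0,0,0],1],
    [[-0.9,0,0],[0,0,0],1],
    [[-0.6,0,0],[0,0,0],1],
    [[0,0,0],[0,0,0],1],
    [[0,0,0.9],[0,0,0],1],
    [[0,0,0.9],[0,0,0],1],
    [[0,0,0.9],[0,0,0],1],
    [[0,0,0.7],[0,0,0],1],
    [[0,0,0.3],[0,0,0],1],
    [[0,0,0],[0,0,0],1]
  ]
}}

```text
time_s: 18.9
position: [0.6018, -0.059, 0.0701]
tcp_rot: [[-0.875, 0.484, -0.006], [0.484, 0.875, 0.002], [0.006, -0.001, -1.0]]
force: [-0.4, -0.1, -0.7]
opening: 0.005
grasp_force: 0.0
```

```bash
python3 - <<'E'
from h import *
st()
E
```

```text
t 18.9 tcp [ 0.6018 -0.059   0.0701] jig mm [123.3748  17.6198  70.1124] toolx yaw in jig 179.85123412404056 z [-0.0063 -0.0014 -1.    ] F jig [-0.3216 -0.3364 -0.6642] j [-16.1823  40.3878  91.5073   0.0045  48.4761 -77.2171] op 0.004593312030281764 0.0
```

Emit:
{"op": "move_arm", "data": {
  "increments": [
    [[-0.25,0,0],[0,0,0],1],
    [[-0.25,0,0],[0,0,0],1],
    [[-0.25,0,0],[0,0,0],1],
    [[-0.25,0,0],[0,0,0],1],
    [[-0.25,0,0],[0,0,0],1],
    [[-0.25,0,0],[0,0,0],1],
    [[-0.25,0,0],[0,0,0],1],
    [[-0.25,0,0],[0,0,0],1],
    [[-0.25,0,0],[0,0,0],1],
    [[-0.25,0,0],[0,0,0],1],
    [[-0.25,0,0],[0,0,0],1],
    [[-0.25,0,0],[0,0,0],1],
    [[-0.25,0,0],[0,0,0],1],
    [[0,0,0],[0,0,0],1]
  ]
}}

```text
time_s: 20.07
position: [0.6916, -0.1084, 0.0727]
tcp_rot: [[-0.875, 0.485, 0.002], [0.485, 0.875, -0.001], [-0.002, 0.0, -1.0]]
force: [1.1, 0.2, 0.7]
opening: 0.004
grasp_force: 0.0
```

```bash
python3 - <<'E'
from h import *
st()
R=[]
for n,p in look():
    for a in pinpoint(p,"leaf_tip")[:1]:
        print(n,a["confidence"],w2j(atz(p,a["xy"],.08))*1e3)
    cv2.imwrite(f"pics/{n}5.png",p["img"][...,::-1])
E
```

```text
t 20.0667 tcp [ 0.6916 -0.1084  0.0727] jig mm [225.8552  17.6662  72.6613] toolx yaw in jig 179.8150969646689 z [ 0.0024  0.0003 -1.    ] F jig [0.8753 0.6893 0.6543] j [-18.0282  45.7402  76.7085  -0.0082  57.4108 -79.0191] op 0.004348526206777391 0.0
scene bar_left 0.59 [ 46.191  129.0449  22.    ]
scene bar_right 0.49 [ 46.421  -79.1126  22.    ]
```

View pics/wrist5.png

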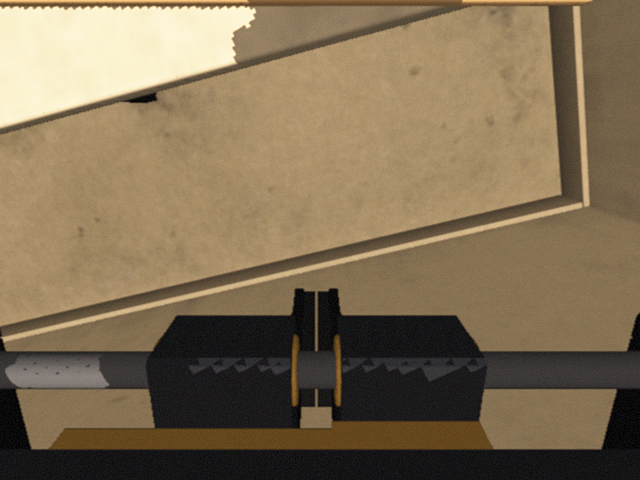

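I swept with the wrong sign, away from the leaf. Nothing was touched, because the space behind is free. I'll reverse the sweep towards the robot (+tool x).

Emit:
{"op": "move_arm", "data": {
  "increments": [
    [[0.8,0,0],[0,0,0],1],
    [[0.9,0,0],[0,0,0],1],
    [[0.9,0,0],[0,0,0],1],
    [[0.6,0,0],[0,0,0],1],
    [[0.25,0,0],[0,0,0],1],
    [[0.25,0,0],[0,0,0],1],
    [[0.25,0,0],[0,0,0],1],
    [[0.25,0,0],[0,0,0],1],
    [[0.25,0,0],[0,0,0],1],
    [[0.25,0,0],[0,0,0],1],
    [[0.25,0,0],[0,0,0],1],
    [[0.25,0,0],[0,0,0],1],
    [[0.25,0,0],[0,0,0],1],
    [[0,0,0],[0,0,0],1]
  ]
}}

```text
time_s: 21.83
position: [0.5443, -0.0269, 0.0722]
tcp_rot: [[-0.875, 0.484, -0.004], [0.484, 0.875, 0.001], [0.004, -0.001, -1.0]]
force: [-0.3, 0.7, -0.3]
opening: 0.003
grasp_force: 0.1
```

```bash
python3 - <<'E'
from h import *
st()
for n,p in look():
    for a in pinpoint(p,"leaf_tip")[:1]:
        print(n,a["confidence"],w2j(atz(p,a["xy"],.1))*1e3)
    cv2.imwrite(f"pics/{n}6.png",p["img"][...,::-1])
E
```

```text
t 21.8333 tcp [ 0.5443 -0.0269  0.0722] jig mm [57.4886 18.0376 72.2214] toolx yaw in jig 179.86052555659336 z [-0.0037 -0.0007 -1.    ] F jig [-0.5838  0.4267 -0.2603] j [-14.5912  37.0363 100.4688   0.0193  42.7104 -75.6462] op 0.003449729428900982 0.06413436218281277
scene bar_right 0.56 [ 54.0182 -80.5761  22.    ]
wrist bar_left 0.83 [ 45.4557 117.3134  22.    ]
wrist bar_right 0.62 [ 44.5962 -83.1754  22.    ]
wrist 0.71 [ 27.188   17.0356 100.    ]
```

Emit:
{"op": "move_arm", "data": {
  "increments": [
    [[0.25,0,0],[0,0,0],1],
    [[0.25,0,0],[0,0,0],1],
    [[0.25,0,0],[0,0,0],1],
    [[0.25,0,0],[0,0,0],1],
    [[0.1,0,0.1],[0,0,0],1],
    [[0,0,0.15],[0,0,0],1],
    [[0,0,0.15],[0,0,0],1],
    [[0,0,0.15],[0,0,0],1],
    [[0,0,0.15],[0,0,0],1],
    [[0,0,0.1],[0,0,0],1],
    [[0,0,0],[0,0,0],1]
  ]
}}

```text
time_s: 23.35
position: [0.5175, -0.0121, 0.0476]
tcp_rot: [[-0.875, 0.485, -0.001], [0.485, 0.875, 0.0], [0.001, -0.0, -1.0]]
force: [-0.4, 0.7, 0.4]
opening: 0.004
grasp_force: 0.0
```

```bash
python3 - <<'E'
from h import *
st()
for n,p in look():
    for a in pinpoint(p,"leaf_tip")[:1]:
        print(n,a["confidence"],w2j(atz(p,a["xy"],.05))*1e3)
E
```

```text
t 23.35 tcp [ 0.5175 -0.0121  0.0476] jig mm [26.9415 18.13   47.5746] toolx yaw in jig 179.82815983289794 z [-0.0014 -0.0004 -1.    ] F jig [-0.6765  0.4056  0.378 ] j [-13.7214  38.3016 105.1425   0.0013  36.6392 -74.7308] op 0.004195874052467139 0.0
top bar_right 0.61 [  38.3704 -343.5827   22.    ]
scene bar_right 0.46 [ 43.4495 -77.9605  22.    ]
wrist bar_left 0.9 [ 43.0242 118.1783  22.    ]
wrist bar_right 0.59 [ 45.4512 -82.4739  22.    ]
wrist 0.57 [-5.2339 17.0894 50.    ]
```

Leaf nearly closed; press down gently.

Emit:
{"op": "move_arm", "data": {
  "increments": [
    [[0.15,0,0],[0,0,0],1],
    [[0,0,0.06],[0,0,0],1],
    [[0,0,0.06],[0,0,0],1],
    [[0,0,0.03],[0,0,0],1],
    [[0,0,0],[0,0,0],1]
  ]
}}

```text
time_s: 24.37
position: [0.5135, -0.0097, 0.0439]
tcp_rot: [[-0.875, 0.484, -0.001], [0.484, 0.875, 0.0], [0.001, -0.0, -1.0]]
force: [-0.9, -0.2, 1.4]
opening: 0.007
grasp_force: 0.2
```

Emit:
{"op": "move_arm", "data": {
  "increments": [
    [[0,0,0.03],[0,0,0],1],
    [[0,0,0.03],[0,0,0],1],
    [[0,0,0],[0,0,0],1]
  ]
}}

```text
time_s: 24.62
position: [0.5136, -0.0098, 0.0436]
tcp_rot: [[-0.875, 0.484, -0.0], [0.484, 0.875, 0.0], [0.0, -0.0, -1.0]]
force: [-3.5, 0.9, 12.0]
opening: 0.005
grasp_force: 6.7
```

Emit:
{"op": "move_arm", "data": {
  "increments": [
    [[0,0,-0.3],[0,0,0],1],
    [[0,0,-0.9],[0,0,0],1],
    [[0,0,-1],[0,0,0],1],
    [[0.5,0,-1],[0,0,0],1],
    [[0.9,0,-0.8],[0,0,0],1],
    [[0.9,0,-0.5],[0,0,0],1],
    [[0.8,0,0],[0,0,0],1],
    [[0,0,0],[0,0,0],1],
    [[0,0,0],[0,0,0],1]
  ]
}}

```text
time_s: 25.37
position: [0.4317, 0.0357, 0.1778]
tcp_rot: [[-0.875, 0.484, 0.001], [0.484, 0.875, -0.0], [-0.001, 0.0, -1.0]]
force: [0.5, 0.1, 0.8]
opening: 0.0
grasp_force: 0.0
```

```bash
python3 - <<'E'
from h import *
st()
for n,p in look():
    R=[]
    for a in pinpoint(p,"leaf_tip")[:1]:
        print(n,a["confidence"],w2j(atz(p,a["xy"],.0435))*1e3)
    cv2.imwrite(f"pics/{n}7.png",p["img"][...,::-1])
E
```

```text
t 25.3667 tcp [0.4317 0.0357 0.1778] jig mm [-71.2489  18.6094 177.7648] toolx yaw in jig 179.9034087691695 z [ 0.0008  0.0002 -1.    ] F jig [0.3521 0.2961 0.764 ] j [-10.1217  19.8217 111.4506  -0.0073  48.6819 -71.2005] op 1.2952126426901372e-05 0.0
top bar_left 0.67 [ 40.5138 114.4954  22.    ]
top bar_right 0.86 [ 40.6649 -78.0308  22.    ]
top 0.72 [  29.0426 -342.0429   43.5   ]
wrist 0.52 [-5.9911 18.3194 43.5   ]
```

View pics/wrist7.png

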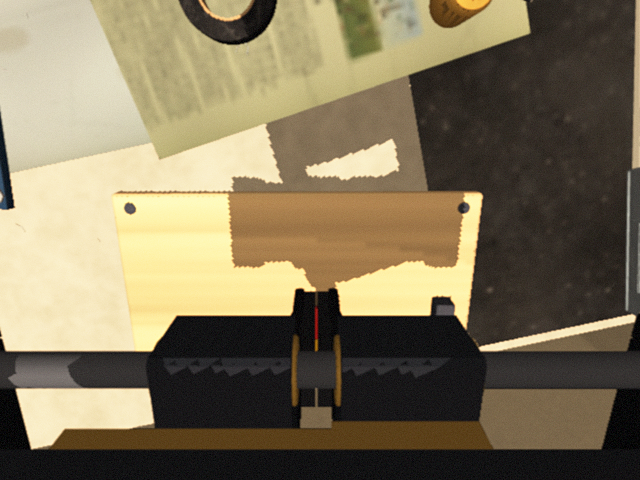

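Emit:
{"op": "move_arm", "data": {
  "increments": [
    [[-0.48,-0.87,0],[0,0,0],1],
    [[-0.48,-0.87,0],[0,0,0],1],
    [[-0.48,-0.87,0],[0,0,0],1],
    [[-0.48,-0.87,0],[0,0,0],1],
    [[-0.48,-0.87,0],[0,0,0],1],
    [[-0.48,-0.87,0],[0,0,0],1],
    [[-0.48,-0.87,0],[0,0,0],1],
    [[-0.48,-0.87,0],[0,0,0],1],
    [[-0.48,-0.87,0],[0,0,0],1],
    [[-0.48,-0.87,0],[0,0,0],1],
    [[-0.48,-0.87,0],[0,0,0],1],
    [[0,0,0],[0,0,0],1],
    [[0,0,0],[0,0,0],1]
  ]
}}

```text
time_s: 27.05
position: [0.432, -0.2943, 0.177]
tcp_rot: [[-0.873, 0.487, 0.0], [0.487, 0.873, 0.0], [-0.0, 0.0, -1.0]]
force: [0.2, 0.8, -0.5]
opening: 0.002
grasp_force: 0.0
```

```bash
python3 - <<'E'
from h import *
s=st()
for n,p in look():
    for a in pinpoint(p,"leaf_tip")[:1]: print(n,a["confidence"],w2j(atz(p,a["xy"],.0435))*1e3)
    if n=="top":
        cv2.imwrite("pics/t8.png",cv2.resize(p["img"][140:260,220:380,::-1],None,fx=5,fy=5,interpolation=cv2.INTER_CUBIC))
E
```

```text
t 27.05 tcp [ 0.432  -0.2943  0.177 ] jig mm [  87.976  -270.3474  177.005 ] toolx yaw in jig 179.67783882604547 z [ 0.0002  0.0001 -1.    ] F jig [-0.1626  0.7907 -0.5069] j [ -46.5326   26.0093   99.4521    0.0132   54.5312 -107.3983] op 0.0019196980721860467 0.0
top bar_left 0.91 [ 38.9979 119.8488  22.    ]
top bar_right 0.7 [ 43.2401 -80.2924  22.    ]
top 0.8 [-7.081  24.3223 43.5   ]
scene bar_left 0.54 [ 47.2518 123.3856  22.    ]
scene 0.59 [-6.212  26.3836 43.5   ]
wrist bar_right 0.72 [ 46.4702 -82.6407  22.    ]
```

View pics/t8.png

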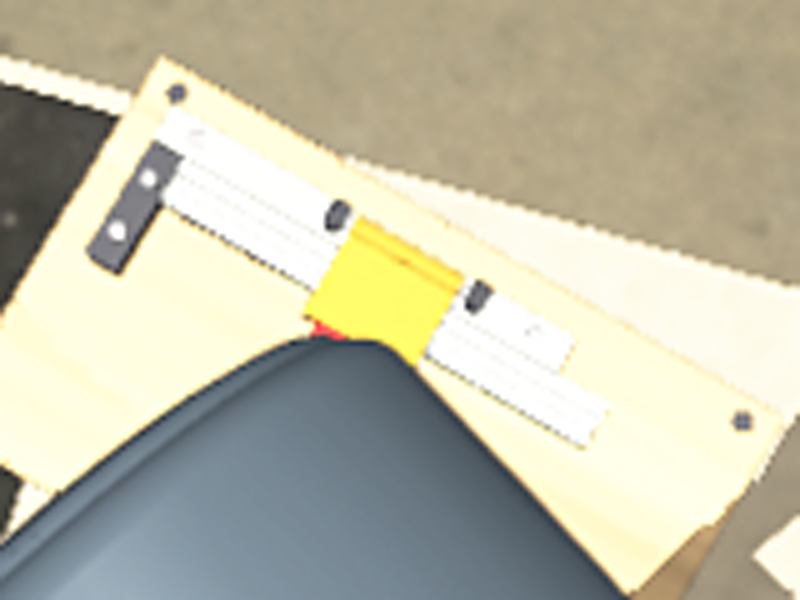

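The picture shows the bar flush along the fence. Its left end touches the stop at (168,190), its right end juts past the fence at (595,425), and the leaf lies flat over it.

```bash
python3 -c "
from rig import *
print(hand_in())"
```

```text
the job is handed in; nothing more can be done
None
```

The job is handed in at about 27 s: the bar lies flat along the fence with its left end on the stop, and the yellow leaf is pressed fully down over it. I did not touch the pliers, heat sink or flux bottle. One sweep first went the wrong way, into free space behind the jig, and touched nothing.

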